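# Close up the repaired terminal and set it to test

## Task

The repaired terminal in the tilted holder still has its battery tube open: swing the hinged screw cap down onto the tube, then screw it clockwise fully home. After that turn the terminal's selector knob so that its pointer stands at the long mark, third of the four positions counted clockwise, and leave the other things on the bench where they are.

Things in the scene. Friction and masses are not known exactly. Their poses are not given: they have to be found in the camera images.
- terminal: Grey telephone terminal, a slab 260 x 300 x 55 mm, fixed in a dark steel holder (base 250 x 270 mm) that tilts its face 25 degrees. Immovable. Origin: centre of the face; x up the slope, y across, z out of the face. In this frame, mm: battery tube axis (0,-60), selector axis (0,80), hinge pin of the cap's flap along x at (0,-16), 22 above the face.
- tube_mouth (a point): Centre of the mouth of the battery tube, an aluminium collar of 50 mm outside diameter standing 19 mm out of the face.
- cap_top (a point): Centre of the outer end of the black ribbed screw cap, 58 mm across, 30 mm long, turning in the flap's round strap. z axis: out along the cap axis, 44 mm from the hinge pin. Flap shut: this point is on the tube axis, 62 mm above the face unscrewed, 56 screwed home (it sinks 2.7 mm per rad); under the cap lie only the strap (64 mm across, top 25 mm above the face) and hinge.
- flap (a joint): Hinge of the flap that carries the cap, rad: 0 shut flat on the tube, grows as it swings up and over towards the selector; at 1.57 it stands straight out of the face, cap top facing the selector. Stiff: it stays where it is left (0.06 N m turns it). Starts at 1.3 to 1.75.
- cap (a joint): Twist of the cap, rad: 0 unscrewed, grows clockwise seen looking at the cap top, stop at 2.2 = fully home; starts at 0 to 0.3. About 0.12 N m turns it. A lug under the cap enters the tube only below about 0.4, and locks the flap down beyond that.
- selector_grip (a point): Black selector knob: disc 66 mm across, 10 mm high on the face, with a bar grip 15 mm thick, 60 mm long, from 9 to 37 mm above the face, one end pointed, with a white line on top (the pointer). This point: on the axis, 26 mm above the face. x axis: along the bar towards the pointer.
- selector (a joint): Angle of the selector, rad, grows clockwise; detents at 0, 0.65, 1.30, 1.95. At 0 the pointer is 0.975 rad counterclockwise from up-slope. Dots on the face mark the detents; the third (1.30) has a black bar 22 mm long instead. Starts at or between the first two.
- cup_a: Paper cup, 76 mm across, 95 mm high, standing loose near the terminal; origin under its centre. Leave alone.
- cup_b: Another such paper cup, near the terminal. Leave alone.
- can: Steel-grey cleaner bottle with a blue band and black cap, 66 mm across, 185 mm high, standing loose near the terminal; origin under its centre. Leave alone.
- pot: Clear open pot of screws, 84 mm across, 45 mm high; origin under its centre. Leave alone.
- handset: Red telephone handset, 218 x 62 x 61 mm, lying loose in front of the terminal; origin under its centre, x along it. Leave alone.
- screwdriver: Screwdriver 190 mm long, about 30 mm thick, lying loose; x along it, towards the tip. Leave alone.

How it is judged:
By the outcome, as a careful person would: the job done as asked, in the order asked, and still so for the second after the job is handed in, with the robot touching nothing.
It also fails if it takes over 61 s, if anything falls off the work surface, if the arm or the gripper's body presses on something with over 40 N, if the wrist force passes 120 N, or if a joint passes its speed limit or range.

## Robot

A 6-joint arm with a two-finger parallel gripper is mounted at the origin on the work surface. World frame = base frame: x ahead of the robot, y to its left, z up, the work surface at z = 0. Lengths are in mm, angles in rad, forces in N, time in s.
With the tool pointing down it reaches from about 300 to 775 mm from the base axis. Payload 14.6 kg.
Tool frame: the origin (TCP) lies between the finger pads; the fingertips stand manip.nose_length ahead of it and the grasp point (between the pads) lies 11 mm behind it (manip.nose_length is the distance from the TCP to the fingertips, in mm); z points along the fingers, y is the line along which they close (so a half turn about z gives the same grasp; the last joint's range is limited). The gripper opens to 94 mm and grips with 3 to 60 N. Pads are 16 mm wide; open, the fingers measure 119 mm over their backs; the gripper's body (75 mm by 177 mm) begins 78 mm behind the grasp point.
Start: joints at [1.241, 0.3, 1.521, -0, 1.321, -0.067], TCP at [142.88, 531.107, 213.446] pointing down, gripper open.
Joint ranges: [-3.03, 3.03], [-0.79, 2.21], [0.23, 2.52], [-1.04, 4.18], [0, 3.07], [-2.55, 2.55]. Speed limits (rad/s): [2.22, 2.22, 2.57, 3.14, 3.14, 3.14].

## Interface

Orientations are given as [roll, pitch, yaw] about the fixed x, y, z axes, in that order (R = Rz(yaw) Ry(pitch) Rx(roll)).
In Python, from cell import manip, cams, job gives the robot as it stands.
- The arm moves only by the tool jog_arm, never from a script. Its argument "commands" is a list of rows, each an object of numbers: "dx", "dy", "dz": the shift along the tool's x, y, z each as a share of 40 mm, from -1 to 1; "ax", "ay", "az": the turn, a rotation vector about the tool's x, y, z each as a share of 10 degrees, from -1 to 1; "gripper": the closure, from 0 (fully open) to 1 (shut). A call has 1 to 10 rows; each row shifts and turns the commanded pose from where the row before left it, along the tool's axes as they then stand; what a row does not reach is not made up. A row lasts 1/8 s, in which the tool goes at most 62.5 mm and 10.7 degrees, less where a joint would pass 70% of its speed; a pose out of reach is approached as far as the arm can. A call with a number of a shift or a turn outside -1 to 1 is refused whole. A call with a gripper value outside its range is refused whole. The fingers move at their own pace and stop on an object; "squeeze" is the grip in N (left out, the last holds). Time passes only in rows, so rows that do not move let the fingers close. It gives the time, the measured TCP pose, the force, the opening and the grip force at its end, in the units of the state.
- manip.read_state(): the state, without advancing time (a new reading comes with each control period).
- cams.camera(name): name is "side" or "top" or "wrist"; returns a dict with "image" (480x640x3 uint8, red, green, blue), "fx", "fy", "cx", "cy" (pixels), "dist_coeffs" ([k1, k2, p1, p2, k3] as OpenCV has them; the pictures are not rectified), "world_to_cam" (4x4, takes a point from world to camera coordinates). Camera axes: x right, y down, z forward; pixel columns grow to the right and rows downward; lengths in mm; the calibration is good to about 2 mm. A picture is of the moment at which its call begins. There is no depth.
- job.sign_off(): hands the job in; it is judged then, once.
The state is a dict: "clock": time; "joints": joint angles; "qd": joint speeds; "effort": joint torques, N m; "eef_pos": TCP position; "eef_rot": TCP orientation; "wrist_force": force on the tool from outside, world axes, zero at the start; "moment": the same for the moment, N m; "finger_gap": finger opening in mm; "finger_force": force on a finger pad.
Only numpy, scipy, OpenCV 4.12 (cv2) and the standard library are available. Lean on these libraries where they do the work, as an engineer would, in place of code of your own. Each camera call takes 0.05 s, during which the arm holds its last target. There are 200 camera calls.

## Working session

There is one attempt and no reset: what is moved stays moved. The work goes in short steps, Python scripts to look and compute and a tool call to move; the robot and the scene stay as the last step left them, time stands still between calls to the robot, and variables do not carry over. Pictures are saved under pics/ and viewed, at most 10 in all, crops included, and the job is handed in when it is done.

Besides the shell and the picture viewer there is one more tool, called after ">>>" by a JSON object that holds its "method" and its "body", one argument or row to a line. jog_arm: Moves the arm, as the interface text tells. Shift numbers are shares of 40 mm and turn numbers shares of 10 degrees, none past 1 either way. Its arguments: {"type":"object","properties":{"commands":{"type":"array"},"squeeze":{"type":"number"}},"required":["commands"]}

```bash
ls; mkdir -p pics; python3 - <<'E'
from cell import manip,cams,job
import cv2
s=manip.read_state();print(s, manip.nose_length)
for n in("top","side"):
    c=cams.camera(n);cv2.imwrite(f"pics/{n}0.png",c["image"][:,:,::-1])
    print(n,c["fx"],c["fy"],c["cx"],c["cy"],c["dist_coeffs"],c["world_to_cam"])
E
```

```text
pics
{'clock': 0.0, 'joints': array([ 1.24141254e+00,  3.00488018e-01,  1.52157084e+00,  8.23113126e-06,
        1.32068936e+00, -6.66380049e-02]), 'qd': array([-5.18417760e-05, -1.53116337e-04,  7.27711253e-05,  8.03060674e-04,
        1.61470641e-04,  2.45252463e-03]), 'effort': array([ 1.99947266e-03, -5.31803834e+01, -3.52736521e+01,  7.09479419e-02,
        2.43659428e-02, -8.04113120e-05]), 'eef_pos': array([142.79413951, 530.88445137, 212.88137403]), 'eef_rot': array([-3.14044019e+00, -8.49022665e-05,  2.87884478e+00]), 'wrist_force': array([-0.70688151, -0.01361094, -0.13781525]), 'moment': array([ 0.00720587, -0.02547716, -0.06241351]), 'finger_force': 0.0, 'finger_gap': 93.83239941467399} 8.0
top 465.2786833258839 465.2786833258839 325.61966541575424 250.39558466731646 [-0.10577901  0.          0.          0.          0.        ] [[ 2.52750625e-02 -9.99672480e-01 -4.01297286e-03 -1.12124178e+00]
 [-9.94520680e-01 -2.47370720e-02 -1.01571134e-01  5.63593824e+02]
 [ 1.01438598e-01  6.55820125e-03 -9.94820185e-01  1.18774493e+03]
 [ 0.00000000e+00  0.00000000e+00  0.00000000e+00  1.00000000e+00]]
side 470.007590264759 470.007590264759 323.82544630774015 232.4036201075263 [-0.09603214  0.          0.          0.          0.        ] [[ 7.03975320e-01 -7.10199550e-01  5.94548244e-03 -3.89071195e+02]
 [-3.62955720e-01 -3.66945110e-01 -8.56512949e-01  3.29740965e+02]
 [ 6.10476776e-01  6.00806030e-01 -5.16091290e-01  8.30439336e+02]
 [ 0.00000000e+00  0.00000000e+00  0.00000000e+00  1.00000000e+00]]
```

View pics/top0.png

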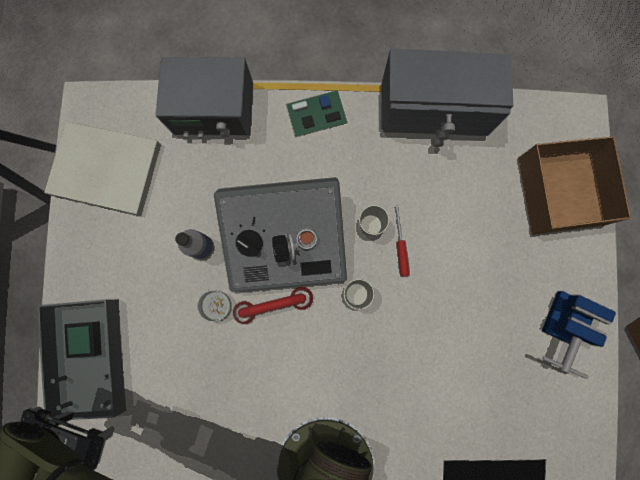

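View pics/side0.png

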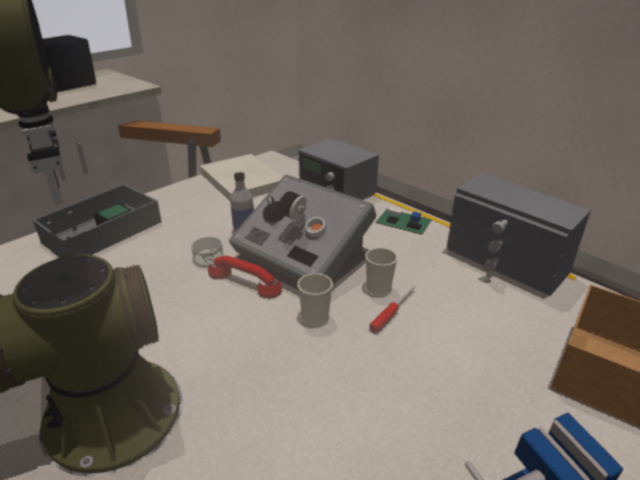

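Top view: terminal around (282,235), with the tube mouth near (307,239), selector near (249,243), and the cap upright near (284,249). Enlarging both views.

```bash
python3 - <<'E'
import cv2
t=cv2.imread("pics/top0.png")[170:300,205:365];cv2.imwrite("pics/t1.png",cv2.resize(t,(800,650)[:2],interpolation=cv2.INTER_CUBIC)[:600])
s=cv2.imread("pics/side0.png")[165:300,220:390];cv2.imwrite("pics/s1.png",cv2.resize(s,None,fx=4.4,fy=4.4,interpolation=cv2.INTER_CUBIC))
E
```

```text
(no output)
```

View pics/t1.png

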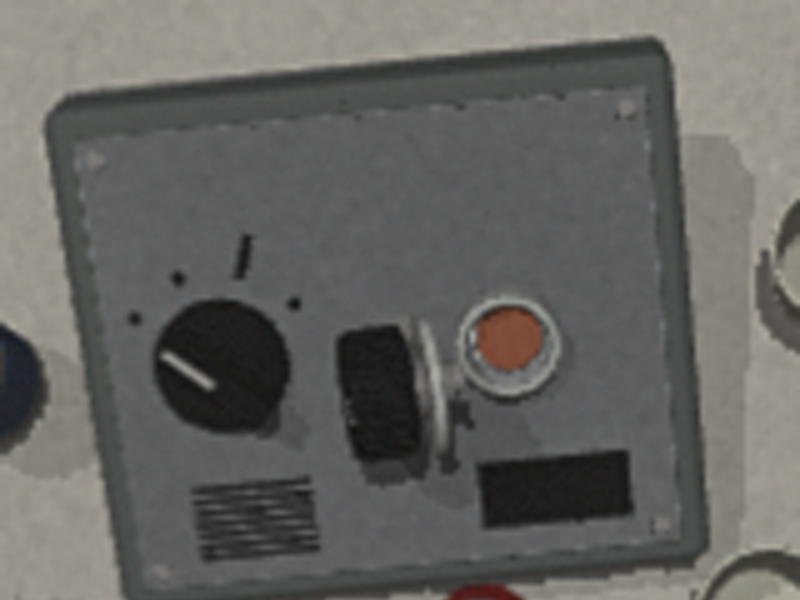

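View pics/s1.png

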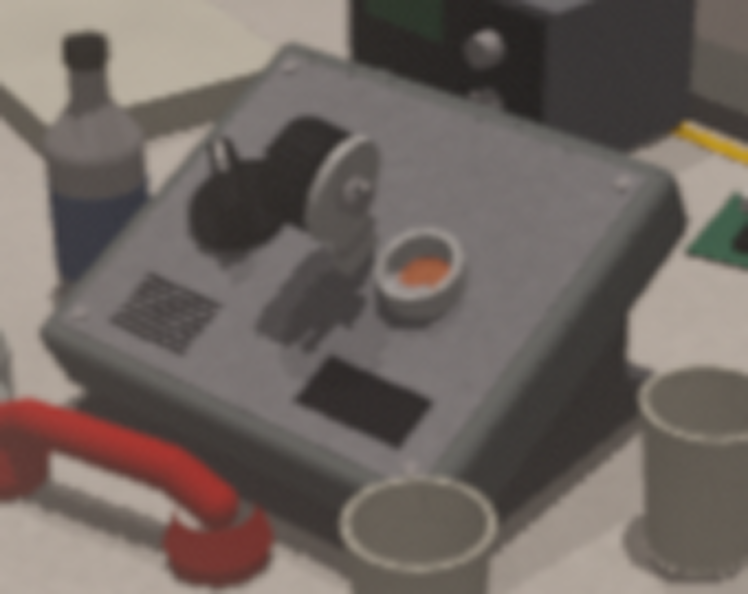

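Crop readings: face screws at top crop (95,160),(627,110),(660,524),(158,573) and side crop (290,65),(622,182),(410,466),(80,312). Tube mouth: top (510,345), side (425,262). White pointer line: top (165,353)→(211,387). Next I fit the terminal pose.

```bash
cat > h.py <<'E'
import numpy as np,cv2
from scipy.optimize import least_squares
from scipy.spatial.transform import Rotation as R
CAM={}
A=np.array
CAM['top']=(465.27868,465.27868,325.61967,250.39558,-0.10577901,A([[2.52750625e-02,-9.99672480e-01,-4.01297286e-03,-1.12124178],[-9.94520680e-01,-2.47370720e-02,-1.01571134e-01,563.593824],[1.01438598e-01,6.55820125e-03,-9.94820185e-01,1187.74493]]))
CAM['side']=(470.00759,470.00759,323.82545,232.40362,-0.09603214,A([[7.03975320e-01,-7.10199550e-01,5.94548244e-03,-389.071195],[-3.62955720e-01,-3.66945110e-01,-8.56512949e-01,329.740965],[6.10476776e-01,6.00806030e-01,-5.16091290e-01,830.439336]]))
def proj(n,P):
    fx,fy,cx,cy,k,T=CAM[n]
    return cv2.projectPoints(np.atleast_2d(P).astype(float),cv2.Rodrigues(T[:,:3])[0],T[:,3],A([[fx,0,cx],[0,fy,cy],[0,0,1]]),A([k,0,0,0,0]))[0][:,0]
def Rt(yaw): return R.from_euler('z',yaw).as_matrix()@R.from_euler('y',-25,degrees=True).as_matrix()
def flap(th,u,n,x=0):  # u radial from pin, n normal (cap axis)
    return A([x,-16-u*np.cos(th)+n*np.sin(th),22+u*np.sin(th)+n*np.cos(th)])
E
cat > fit.py <<'E'
from h import *
t=A([[95,160],[627,110],[660,524],[158,573],[510,345]])/5+[205,170]
s=A([[290,65],[622,182],[410,466],[80,312],[425,262]])/4.4+[220,165]
def L(a,b): return A([[a,b,0],[a,-b,0],[-a,-b,0],[-a,b,0],[0,-60,19]])
def f(p):
    W=L(p[4],p[5])@Rt(p[3]).T+p[:3]
    return np.r_[(proj('top',W)-t).ravel(),(proj('side',W)-s).ravel()]
r=least_squares(f,[560,80,100,0,115,135]);print(r.x.round(3));print(r.fun.reshape(-1,2).round(2))
np.save('pose.npy',r.x[:4])
o,M=r.x[:3],Rt(r.x[3])
# pointer, at z=37
from scipy.optimize import minimize
def inv(n,uv,z):
    return least_squares(lambda q:(proj(n,M@[q[0],q[1],z]+o)[0]-uv),[0,50]).x
a=inv('top',A([165,353])/5+[205,170],37);b=inv('top',A([211,387])/5+[205,170],37)
d=a-b;print('ptr',a,b,'ccw from x',np.arctan2(d[1],d[0]))
for uv in([135,318],[178,278],[241,277],[249,236],[294,303]):print('mark',inv('top',A(uv)/5+[205,170],0).round(1))
print('disc c',inv('top',A([222,366])/5+[205,170],10))
for th in(1.2,1.4,1.6,1.8):
    P=[M@flap(th,44,n)+o for n in(40,10)]
    P+=[M@flap(th,73,40)+o,M@flap(th,15,40)+o,M@flap(th,44,40,29)+o,M@flap(th,44,40,-29)+o]
    print(th,((proj('top',P)-[205,170])*5).round(0).tolist(),((proj('side',P)-[220,165])*4.4).round(0).tolist())
E
python3 fit.py
```

```text
[5.78683e+02 1.17910e+02 1.21788e+02 1.20000e-01 1.05592e+02 1.25838e+02]
[[ 0.16 -0.2 ]
 [-0.01 -0.46]
 [ 0.49 -0.28]
 [ 0.8  -0.67]
 [-0.03  0.21]
 [ 0.01  0.22]
 [ 0.12  0.14]
 [ 0.06  0.24]
 [-0.31 -0.17]
 [-1.86 -0.39]]
ptr [ 18.35372749 100.35220412] [-0.43871297 81.29443305] ccw from x 0.7924080652229469
mark [ 26.1 119.1]
mark [43.9 95.6]
mark [41.3 65.4]
mark [61.1 58.9]
mark [25.9 41.8]
disc c [ 0.88174036 79.11086895]
1.2 [[366.0, 399.0], [428.0, 385.0], [386.0, 417.0], [347.0, 382.0], [358.0, 338.0], [374.0, 459.0]] [[296.0, 157.0], [340.0, 185.0], [295.0, 130.0], [297.0, 184.0], [326.0, 121.0], [264.0, 195.0]]
1.4 [[344.0, 397.0], [409.0, 388.0], [350.0, 417.0], [337.0, 378.0], [336.0, 337.0], [352.0, 457.0]] [[284.0, 158.0], [327.0, 180.0], [275.0, 126.0], [294.0, 189.0], [315.0, 122.0], [253.0, 195.0]]
1.6 [[325.0, 394.0], [390.0, 388.0], [318.0, 415.0], [331.0, 374.0], [317.0, 334.0], [333.0, 453.0]] [[276.0, 162.0], [316.0, 177.0], [258.0, 127.0], [293.0, 196.0], [307.0, 126.0], [245.0, 199.0]]
1.8 [[310.0, 389.0], [372.0, 388.0], [290.0, 411.0], [328.0, 369.0], [301.0, 330.0], [318.0, 448.0]] [[271.0, 169.0], [306.0, 176.0], [246.0, 132.0], [295.0, 204.0], [301.0, 133.0], [240.0, 205.0]]
```

```bash
cat > plan.py <<'E'
# usage: plan.py "x y z phi n; x y z phi n; ..."  fingertip in face frame (mm), phi (rad ccw), n rows per leg
import sys,json
from h import *
from cell import manip
p=np.load('pose.npy');o,M=p[:3],Rt(p[3])
B=A([[0,1,0],[1,0,0],[0,0,-1.]])  # cols: tx=+y, ty=+x, tz=-z
st=manip.read_state()
r=R.from_euler('xyz',st['eef_rot']);t=A(st['eef_pos'])
m=M.T@(t+8*r.as_matrix()[:,2]-o);F=M.T@r.as_matrix()
print('now tip',m.round(1),'phi',round(float(np.arctan2(-F[0,1+0] if 0 else F[1,1],F[0,1])),3),'tilt',round(float(np.arccos(-F[2,2])),3),'gap',round(st['finger_gap'],1),'ff',round(st['finger_force'],1),'F',A(st['wrist_force']).round(1),'t',round(st['clock'],2),'j',A(st['joints']).round(2))
if len(sys.argv)>1:
  from scipy.spatial.transform import Slerp
  out=[]
  for leg in sys.argv[1].split(';'):
    x,y,z,ph,n=map(float,leg.split());n=int(n)
    Rg=R.from_matrix(M@R.from_euler('z',ph).as_matrix()@B)
    tip0=t+8*r.as_matrix()[:,2];tip1=o+M@[x,y,z];S=Slerp([0,1],R.concatenate([r,Rg]))
    for i in range(1,n+1):
      a=i/n;Rw=S([a])[0];tw=tip0+(tip1-tip0)*a-8*Rw.as_matrix()[:,2]
      d=np.round(r.inv().apply(tw-t)/40,2);w=np.round((r.inv()*Rw).as_rotvec()/np.radians(10),2)
      out.append({k:float(v) for k,v in zip(('dx','dy','dz','ax','ay','az'),[*d,*w]) if v})
      t=t+r.apply(d*40);r=r*R.from_rotvec(w*np.radians(10))
  for i in range(0,len(out),10):print(json.dumps(out[i:i+10]))
E
python3 plan.py "0 42 150 0 18"
```

```text
now tip [-312.3  462.1  237.4] phi 1.221 tilt 0.437 gap 94.1 ff 0.0 F [-0.8  0.7 -0.4] t 0.1 j [ 1.24  0.3   1.52 -0.    1.32 -0.07]
[{"dx": -0.63, "dy": -0.38, "dz": -0.07, "ax": -0.12, "ay": -0.08, "az": 0.37}, {"dx": -0.65, "dy": -0.34, "dz": -0.07, "ax": -0.12, "ay": -0.08, "az": 0.37}, {"dx": -0.67, "dy": -0.29, "dz": -0.07, "ax": -0.13, "ay": -0.09, "az": 0.38}, {"dx": -0.69, "dy": -0.24, "dz": -0.07, "ax": -0.12, "ay": -0.08, "az": 0.37}, {"dx": -0.71, "dy": -0.2, "dz": -0.06, "ax": -0.12, "ay": -0.08, "az": 0.37}, {"dx": -0.71, "dy": -0.15, "dz": -0.05, "ax": -0.12, "ay": -0.08, "az": 0.37}, {"dx": -0.73, "dy": -0.11, "dz": -0.04, "ax": -0.13, "ay": -0.09, "az": 0.37}, {"dx": -0.73, "dy": -0.05, "dz": -0.04, "ax": -0.12, "ay": -0.08, "az": 0.38}, {"dx": -0.74, "dy": -0.01, "dz": -0.02, "ax": -0.12, "ay": -0.08, "az": 0.37}, {"dx": -0.73, "dy": 0.04, "dz": -0.02, "ax": -0.12, "ay": -0.08, "az": 0.37}]
[{"dx": -0.73, "dy": 0.09, "ax": -0.13, "ay": -0.08, "az": 0.37}, {"dx": -0.72, "dy": 0.14, "dz": 0.01, "ax": -0.12, "ay": -0.09, "az": 0.37}, {"dx": -0.71, "dy": 0.18, "dz": 0.03, "ax": -0.12, "ay": -0.08, "az": 0.38}, {"dx": -0.69, "dy": 0.23, "dz": 0.03, "ax": -0.12, "ay": -0.08, "az": 0.37}, {"dx": -0.68, "dy": 0.27, "dz": 0.06, "ax": -0.13, "ay": -0.08, "az": 0.37}, {"dx": -0.66, "dy": 0.32, "dz": 0.07, "ax": -0.12, "ay": -0.09, "az": 0.37}, {"dx": -0.63, "dy": 0.35, "dz": 0.09, "ax": -0.12, "ay": -0.08, "az": 0.37}, {"dx": -0.61, "dy": 0.39, "dz": 0.1, "ax": -0.12, "ay": -0.08, "az": 0.38}]
```

>>> {"method": "jog_arm", "body": {
  "commands": [
    {"dx": -0.63, "dy": -0.38, "dz": -0.07, "ax": -0.12, "ay": -0.08, "az": 0.37, "gripper": 1},
    {"dx": -0.65, "dy": -0.34, "dz": -0.07, "ax": -0.12, "ay": -0.08, "az": 0.37},
    {"dx": -0.67, "dy": -0.29, "dz": -0.07, "ax": -0.13, "ay": -0.09, "az": 0.38},
    {"dx": -0.69, "dy": -0.24, "dz": -0.07, "ax": -0.12, "ay": -0.08, "az": 0.37},
    {"dx": -0.71, "dy": -0.2, "dz": -0.06, "ax": -0.12, "ay": -0.08, "az": 0.37},
    {"dx": -0.71, "dy": -0.15, "dz": -0.05, "ax": -0.12, "ay": -0.08, "az": 0.37},
    {"dx": -0.73, "dy": -0.11, "dz": -0.04, "ax": -0.13, "ay": -0.09, "az": 0.37},
    {"dx": -0.73, "dy": -0.05, "dz": -0.04, "ax": -0.12, "ay": -0.08, "az": 0.38},
    {"dx": -0.74, "dy": -0.01, "dz": -0.02, "ax": -0.12, "ay": -0.08, "az": 0.37},
    {"dx": -0.73, "dy": 0.04, "dz": -0.02, "ax": -0.12, "ay": -0.08, "az": 0.37}
  ],
  "squeeze": 10
}}

```text
schema error: expected keys dx, dy, dz, ax, ay, az, gripper
```

>>> {"method": "jog_arm", "body": {
  "commands": [
    {"dx": -0.73, "dy": 0.09, "ax": -0.13, "ay": -0.08, "az": 0.37},
    {"dx": -0.72, "dy": 0.14, "dz": 0.01, "ax": -0.12, "ay": -0.09, "az": 0.37},
    {"dx": -0.71, "dy": 0.18, "dz": 0.03, "ax": -0.12, "ay": -0.08, "az": 0.38},
    {"dx": -0.69, "dy": 0.23, "dz": 0.03, "ax": -0.12, "ay": -0.08, "az": 0.37},
    {"dx": -0.68, "dy": 0.27, "dz": 0.06, "ax": -0.13, "ay": -0.08, "az": 0.37},
    {"dx": -0.66, "dy": 0.32, "dz": 0.07, "ax": -0.12, "ay": -0.09, "az": 0.37},
    {"dx": -0.63, "dy": 0.35, "dz": 0.09, "ax": -0.12, "ay": -0.08, "az": 0.37},
    {"dx": -0.61, "dy": 0.39, "dz": 0.1, "ax": -0.12, "ay": -0.08, "az": 0.38},
    {}
  ]
}}

```text
schema error: expected keys dx, dy, dz, ax, ay, az, gripper
```

```bash
python3 - <<'E'
from h import *
# leading corner on outer face: radial u=60, normal n (40 - 0); tip centre is +8 in y from the corner
for th in (1.45,1.2,.95,.7,.45,.2,0,-.05):
    q=flap(th,60,40);print(th,q.round(1),'tip',(q+[0,8,0]).round(1))
E
python3 plan.py "0 42 80 0 4; 0 24 80 0 3"
```

```text
1.45 [ 0.  16.5 86.4] tip [ 0.  24.5 86.4]
1.2 [ 0.  -0.5 92.4] tip [ 0.   7.5 92.4]
0.95 [  0.  -18.4  94.1] tip [  0.  -10.4  94.1]
0.7 [  0.  -36.1  91.2] tip [  0.  -28.1  91.2]
0.45 [  0.  -52.6  84.1] tip [  0.  -44.6  84.1]
0.2 [  0.  -66.9  73.1] tip [  0.  -58.9  73.1]
0 [  0. -76.  62.] tip [  0. -68.  62.]
-0.05 [  0.  -77.9  59. ] tip [  0.  -69.9  59. ]
now tip [-312.3  462.1  237.4] phi 1.221 tilt 0.437 gap 94.1 ff 0.0 F [-0.8  0.7 -0.4] t 0.1 j [ 1.24  0.3   1.52 -0.    1.32 -0.07]
[{"dx": -2.99, "dy": -1.64, "dz": 0.07, "ax": -0.55, "ay": -0.37, "az": 1.67}, {"dx": -3.33, "dy": -0.71, "dz": 0.16, "ax": -0.55, "ay": -0.37, "az": 1.68}, {"dx": -3.37, "dy": 0.25, "dz": 0.37, "ax": -0.55, "ay": -0.37, "az": 1.67}, {"dx": -3.12, "dy": 1.16, "dz": 0.64, "ax": -0.55, "ay": -0.37, "az": 1.68}, {"dx": -0.15}, {"dx": -0.15}, {"dx": -0.15}]
```

All seven keys are required in every row. I'll have the planner emit full rows.

```bash
sed -i "s/ if v})/},)/;s/out.append({k/g=float(sys.argv[2]);out.append({k/" plan.py; sed -i "s/\[\*d,\*w\])},)/[*d+0.,*w+0.])}|{'gripper':g})/" plan.py; python3 plan.py "0 42 150 0 18" 1
```

```text
now tip [-312.3  462.1  237.4] phi 1.221 tilt 0.437 gap 94.1 ff 0.0 F [-0.8  0.7 -0.4] t 0.1 j [ 1.24  0.3   1.52 -0.    1.32 -0.07]
[{"dx": -0.63, "dy": -0.38, "dz": -0.07, "ax": -0.12, "ay": -0.08, "az": 0.37, "gripper": 1.0}, {"dx": -0.65, "dy": -0.34, "dz": -0.07, "ax": -0.12, "ay": -0.08, "az": 0.37, "gripper": 1.0}, {"dx": -0.67, "dy": -0.29, "dz": -0.07, "ax": -0.13, "ay": -0.09, "az": 0.38, "gripper": 1.0}, {"dx": -0.69, "dy": -0.24, "dz": -0.07, "ax": -0.12, "ay": -0.08, "az": 0.37, "gripper": 1.0}, {"dx": -0.71, "dy": -0.2, "dz": -0.06, "ax": -0.12, "ay": -0.08, "az": 0.37, "gripper": 1.0}, {"dx": -0.71, "dy": -0.15, "dz": -0.05, "ax": -0.12, "ay": -0.08, "az": 0.37, "gripper": 1.0}, {"dx": -0.73, "dy": -0.11, "dz": -0.04, "ax": -0.13, "ay": -0.09, "az": 0.37, "gripper": 1.0}, {"dx": -0.73, "dy": -0.05, "dz": -0.04, "ax": -0.12, "ay": -0.08, "az": 0.38, "gripper": 1.0}, {"dx": -0.74, "dy": -0.01, "dz": -0.02, "ax": -0.12, "ay": -0.08, "az": 0.37, "gripper": 1.0}, {"dx": -0.73, "dy": 0.04, "dz": -0.02, "ax": -0.12, "ay": -0.08, "az": 0.37, "gripper": 1.0}]
[{"dx": -0.73, "dy": 0.09, "dz": 0.0, "ax": -0.13, "ay": -0.08, "az": 0.37, "gripper": 1.0}, {"dx": -0.72, "dy": 0.14, "dz": 0.01, "ax": -0.12, "ay": -0.09, "az": 0.37, "gripper": 1.0}, {"dx": -0.71, "dy": 0.18, "dz": 0.03, "ax": -0.12, "ay": -0.08, "az": 0.38, "gripper": 1.0}, {"dx": -0.69, "dy": 0.23, "dz": 0.03, "ax": -0.12, "ay": -0.08, "az": 0.37, "gripper": 1.0}, {"dx": -0.68, "dy": 0.27, "dz": 0.06, "ax": -0.13, "ay": -0.08, "az": 0.37, "gripper": 1.0}, {"dx": -0.66, "dy": 0.32, "dz": 0.07, "ax": -0.12, "ay": -0.09, "az": 0.37, "gripper": 1.0}, {"dx": -0.63, "dy": 0.35, "dz": 0.09, "ax": -0.12, "ay": -0.08, "az": 0.37, "gripper": 1.0}, {"dx": -0.61, "dy": 0.39, "dz": 0.1, "ax": -0.12, "ay": -0.08, "az": 0.38, "gripper": 1.0}]
```

>>> {"method": "jog_arm", "body": {
  "commands": [
    {"dx": -0.63, "dy": -0.38, "dz": -0.07, "ax": -0.12, "ay": -0.08, "az": 0.37, "gripper": 1.0},
    {"dx": -0.65, "dy": -0.34, "dz": -0.07, "ax": -0.12, "ay": -0.08, "az": 0.37, "gripper": 1.0},
    {"dx": -0.67, "dy": -0.29, "dz": -0.07, "ax": -0.13, "ay": -0.09, "az": 0.38, "gripper": 1.0},
    {"dx": -0.69, "dy": -0.24, "dz": -0.07, "ax": -0.12, "ay": -0.08, "az": 0.37, "gripper": 1.0},
    {"dx": -0.71, "dy": -0.2, "dz": -0.06, "ax": -0.12, "ay": -0.08, "az": 0.37, "gripper": 1.0},
    {"dx": -0.71, "dy": -0.15, "dz": -0.05, "ax": -0.12, "ay": -0.08, "az": 0.37, "gripper": 1.0},
    {"dx": -0.73, "dy": -0.11, "dz": -0.04, "ax": -0.13, "ay": -0.09, "az": 0.37, "gripper": 1.0},
    {"dx": -0.73, "dy": -0.05, "dz": -0.04, "ax": -0.12, "ay": -0.08, "az": 0.38, "gripper": 1.0},
    {"dx": -0.74, "dy": -0.01, "dz": -0.02, "ax": -0.12, "ay": -0.08, "az": 0.37, "gripper": 1.0},
    {"dx": -0.73, "dy": 0.04, "dz": -0.02, "ax": -0.12, "ay": -0.08, "az": 0.37, "gripper": 1.0}
  ],
  "squeeze": 10
}}

```text
clock: 1.35
eef_pos: [345.8, 318.8, 242.3]
eef_rot: [2.898, 0.065, 2.216]
wrist_force: [0.1, -0.4, 0.7]
finger_gap: 0.8
finger_force: 0.0
```

>>> {"method": "jog_arm", "body": {
  "commands": [
    {"dx": -0.73, "dy": 0.09, "dz": 0.0, "ax": -0.13, "ay": -0.08, "az": 0.37, "gripper": 1.0},
    {"dx": -0.72, "dy": 0.14, "dz": 0.01, "ax": -0.12, "ay": -0.09, "az": 0.37, "gripper": 1.0},
    {"dx": -0.71, "dy": 0.18, "dz": 0.03, "ax": -0.12, "ay": -0.08, "az": 0.38, "gripper": 1.0},
    {"dx": -0.69, "dy": 0.23, "dz": 0.03, "ax": -0.12, "ay": -0.08, "az": 0.37, "gripper": 1.0},
    {"dx": -0.68, "dy": 0.27, "dz": 0.06, "ax": -0.13, "ay": -0.08, "az": 0.37, "gripper": 1.0},
    {"dx": -0.66, "dy": 0.32, "dz": 0.07, "ax": -0.12, "ay": -0.09, "az": 0.37, "gripper": 1.0},
    {"dx": -0.63, "dy": 0.35, "dz": 0.09, "ax": -0.12, "ay": -0.08, "az": 0.37, "gripper": 1.0},
    {"dx": -0.61, "dy": 0.39, "dz": 0.1, "ax": -0.12, "ay": -0.08, "az": 0.38, "gripper": 1.0}
  ]
}}

```text
clock: 2.35
eef_pos: [507.8, 151.0, 265.0]
eef_rot: [2.705, -0.002, 1.688]
wrist_force: [-0.5, -0.2, 0.6]
finger_gap: 0.5
finger_force: 0.0
```

```bash
python3 plan.py "0 42 80 0 4; 0 24 80 0 2" 1
```

```text
now tip [  0.3  41.4 149.9] phi -0.003 tilt 0.0 gap 0.5 ff 0.0 F [-0.5 -0.2  0.6] t 2.35 j [ 0.25 -0.02  1.82 -0.07  0.91  0.16]
[{"dx": 0.0, "dy": 0.0, "dz": 0.44, "ax": 0.0, "ay": 0.0, "az": 0.0, "gripper": 1.0}, {"dx": 0.01, "dy": 0.0, "dz": 0.43, "ax": 0.0, "ay": 0.0, "az": -0.01, "gripper": 1.0}, {"dx": 0.0, "dy": -0.01, "dz": 0.44, "ax": 0.0, "ay": 0.0, "az": 0.0, "gripper": 1.0}, {"dx": 0.0, "dy": 0.0, "dz": 0.44, "ax": 0.0, "ay": 0.0, "az": -0.01, "gripper": 1.0}, {"dx": -0.22, "dy": 0.0, "dz": 0.0, "ax": 0.0, "ay": 0.0, "az": 0.0, "gripper": 1.0}, {"dx": -0.23, "dy": 0.0, "dz": 0.0, "ax": 0.0, "ay": 0.0, "az": 0.0, "gripper": 1.0}]
```

>>> {"method": "jog_arm", "body": {
  "commands": [
    {"dx": 0, "dy": 0, "dz": 0.44, "ax": 0, "ay": 0, "az": 0, "gripper": 1},
    {"dx": 0, "dy": 0, "dz": 0.44, "ax": 0, "ay": 0, "az": 0, "gripper": 1},
    {"dx": 0, "dy": 0, "dz": 0.44, "ax": 0, "ay": 0, "az": 0, "gripper": 1},
    {"dx": 0, "dy": 0, "dz": 0.44, "ax": 0, "ay": 0, "az": 0, "gripper": 1},
    {"dx": -0.23, "dy": 0, "dz": -0.07, "ax": 0, "ay": 0, "az": 0, "gripper": 1},
    {"dx": -0.22, "dy": 0, "dz": -0.08, "ax": 0, "ay": 0, "az": 0, "gripper": 1},
    {"dx": -0.2, "dy": 0, "dz": -0.08, "ax": 0, "ay": 0, "az": 0, "gripper": 1},
    {"dx": -0.21, "dy": 0, "dz": -0.07, "ax": 0, "ay": 0, "az": 0, "gripper": 1},
    {"dx": -0.22, "dy": 0, "dz": -0.02, "ax": 0, "ay": 0, "az": 0, "gripper": 1},
    {"dx": -0.22, "dy": 0, "dz": -0.02, "ax": 0, "ay": 0, "az": 0, "gripper": 1}
  ]
}}

```text
clock: 3.6
eef_pos: [537.4, 102.5, 213.9]
eef_rot: [2.705, -0.001, 1.69]
wrist_force: [-1.1, 1.3, -0.4]
finger_gap: 0.5
finger_force: 0.3
```

>>> {"method": "jog_arm", "body": {
  "commands": [
    {"dx": -0.22, "dy": 0, "dz": 0.03, "ax": 0, "ay": 0, "az": 0, "gripper": 1},
    {"dx": -0.23, "dy": 0, "dz": 0.05, "ax": 0, "ay": 0, "az": 0, "gripper": 1},
    {"dx": -0.21, "dy": 0, "dz": 0.09, "ax": 0, "ay": 0, "az": 0, "gripper": 1},
    {"dx": -0.21, "dy": 0, "dz": 0.1, "ax": 0, "ay": 0, "az": 0, "gripper": 1},
    {"dx": -0.18, "dy": 0, "dz": 0.14, "ax": 0, "ay": 0, "az": 0, "gripper": 1},
    {"dx": -0.18, "dy": 0, "dz": 0.14, "ax": 0, "ay": 0, "az": 0, "gripper": 1}
  ]
}}

```text
clock: 4.35
eef_pos: [552.6, 55.0, 193.2]
eef_rot: [2.705, -0.001, 1.69]
wrist_force: [-0.8, 0.9, 0.2]
finger_gap: 0.8
finger_force: 0.2
```

```bash
python3 plan.py; python3 - <<'E'
from cell import cams
import cv2
s=cams.camera("side")["image"][:,:,::-1][140:300,200:400];cv2.imwrite("pics/s2.png",cv2.resize(s,None,fx=3.7,fy=3.7,interpolation=cv2.INTER_CUBIC))
E
```

```text
now tip [ -0.1 -59.4  70.8] phi -0.001 tilt 0.001 gap 0.8 ff 0.2 F [-0.8  0.9  0.2] t 4.35 j [ 0.01  0.11  1.86  0.07  0.74 -0.15]
```

View pics/s2.png

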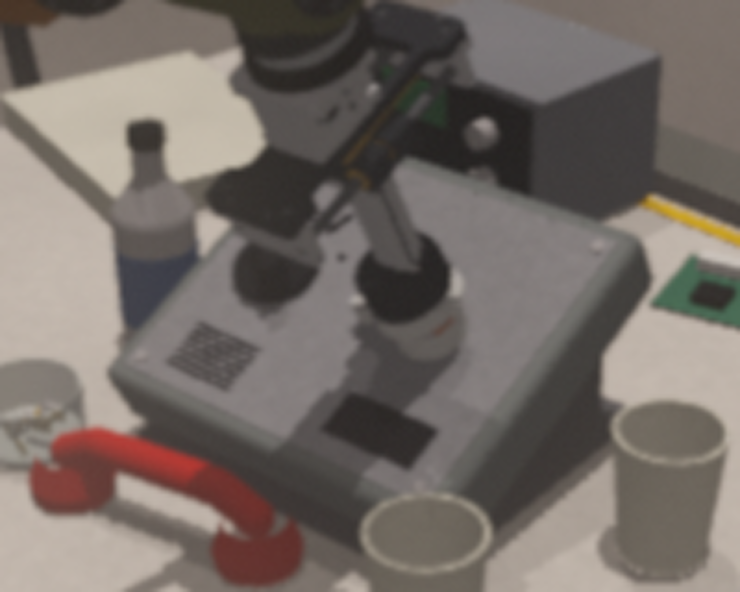

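The cap, at side crop (400,285), follows the fingers and is nearly shut, and nothing else has been disturbed. Now I press it the rest of the way down.

>>> {"method": "jog_arm", "body": {
  "commands": [
    {"dx": -0.08, "dy": 0, "dz": 0.09, "ax": 0, "ay": 0, "az": 0, "gripper": 1},
    {"dx": -0.08, "dy": 0, "dz": 0.09, "ax": 0, "ay": 0, "az": 0, "gripper": 1},
    {"dx": 0, "dy": 0, "dz": 0.06, "ax": 0, "ay": 0, "az": 0, "gripper": 1},
    {"dx": 0, "dy": 0, "dz": 0, "ax": 0, "ay": 0, "az": 0, "gripper": 1}
  ]
}}

```text
clock: 4.9
eef_pos: [557.2, 49.7, 184.8]
eef_rot: [2.705, -0.001, 1.69]
wrist_force: [-0.6, 0.1, 0.1]
finger_gap: 0.4
finger_force: 0.0
```

```bash
python3 plan.py
```

```text
now tip [ -0.1 -65.2  61.6] phi -0.001 tilt 0.001 gap 0.4 ff 0.0 F [-0.6  0.1  0.1] t 4.9 j [-0.    0.13  1.86  0.08  0.72 -0.17]
```

>>> {"method": "jog_arm", "body": {
  "commands": [
    {"dx": 0, "dy": 0, "dz": 0.04, "ax": 0, "ay": 0, "az": 0, "gripper": 1},
    {"dx": 0, "dy": 0, "dz": 0.03, "ax": 0, "ay": 0, "az": 0, "gripper": 1},
    {"dx": 0, "dy": 0, "dz": 0, "ax": 0, "ay": 0, "az": 0, "gripper": 1}
  ]
}}

```text
clock: 5.28
eef_pos: [558.3, 49.8, 182.4]
eef_rot: [2.705, -0.001, 1.69]
wrist_force: [-0.5, 0.6, 0.1]
finger_gap: 0.5
finger_force: 0.1
```

```bash
python3 plan.py
```

```text
now tip [ -0.1 -65.2  58.9] phi -0.001 tilt 0.001 gap 0.5 ff 0.1 F [-0.5  0.6  0.1] t 5.28 j [-0.    0.13  1.86  0.08  0.72 -0.17]
```

>>> {"method": "jog_arm", "body": {
  "commands": [
    {"dx": 0, "dy": 0, "dz": 0.03, "ax": 0, "ay": 0, "az": 0, "gripper": 1},
    {"dx": 0, "dy": 0, "dz": 0.03, "ax": 0, "ay": 0, "az": 0, "gripper": 1},
    {"dx": 0, "dy": 0, "dz": 0, "ax": 0, "ay": 0, "az": 0, "gripper": 1}
  ]
}}

```text
clock: 5.65
eef_pos: [559.5, 49.6, 181.0]
eef_rot: [2.704, -0.001, 1.69]
wrist_force: [-6.8, -3.0, 10.9]
finger_gap: 0.3
finger_force: 6.5
```

```bash
python3 plan.py; python3 - <<'E'
from cell import cams
import cv2
s=cams.camera("side")["image"][:,:,::-1][180:260,260:360];cv2.imwrite("pics/s3.png",cv2.resize(s,None,fx=7,fy=7,interpolation=cv2.INTER_CUBIC))
E
```

```text
now tip [  0.4 -65.5  57.2] phi -0.001 tilt 0.001 gap 0.3 ff 6.5 F [-6.8 -3.  10.9] t 5.65 j [-0.    0.14  1.86  0.08  0.71 -0.17]
```

View pics/s3.png

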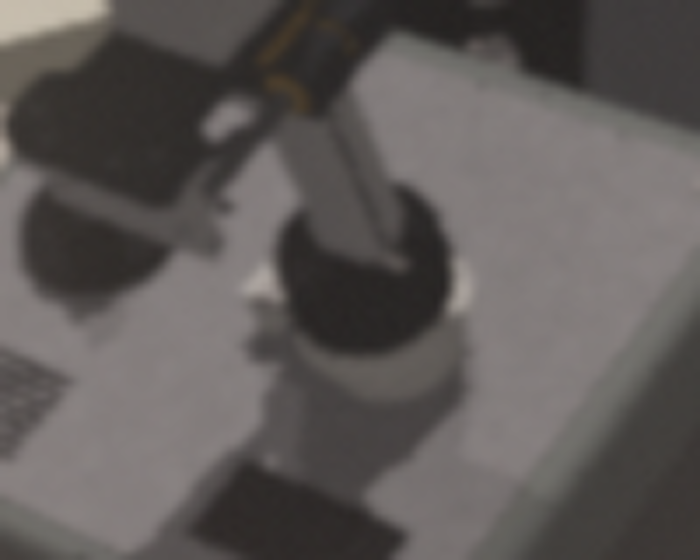

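Contact with 13 N at 57 mm in my frame, so the flap is shut and my face height reads about 4 mm too high. Next: lift, open and turn for the cap grip.

```bash
python3 plan.py "0 -62 95 0.15 2; 0 -60 95 1.1 6;0 -60 31 1.1 4" 0
```

```text
now tip [  0.4 -65.5  57.2] phi -0.001 tilt 0.001 gap 0.2 ff 6.4 F [-7.5 -3.   9.9] t 5.7 j [-0.    0.14  1.86  0.08  0.71 -0.17]
[{"dx": 0.04, "dy": 0.0, "dz": -0.47, "ax": 0.0, "ay": 0.0, "az": -0.43, "gripper": 0.0}, {"dx": 0.05, "dy": 0.0, "dz": -0.48, "ax": 0.01, "ay": 0.0, "az": -0.44, "gripper": 0.0}, {"dx": 0.01, "dy": 0.0, "dz": 0.0, "ax": 0.0, "ay": 0.0, "az": -0.91, "gripper": 0.0}, {"dx": 0.01, "dy": 0.0, "dz": 0.0, "ax": 0.0, "ay": 0.0, "az": -0.9, "gripper": 0.0}, {"dx": 0.0, "dy": 0.0, "dz": 0.0, "ax": 0.0, "ay": 0.0, "az": -0.91, "gripper": 0.0}, {"dx": 0.01, "dy": 0.01, "dz": 0.0, "ax": 0.0, "ay": 0.0, "az": -0.91, "gripper": 0.0}, {"dx": 0.01, "dy": 0.0, "dz": 0.0, "ax": 0.0, "ay": 0.0, "az": -0.9, "gripper": 0.0}, {"dx": 0.0, "dy": 0.01, "dz": 0.0, "ax": 0.0, "ay": -0.01, "az": -0.91, "gripper": 0.0}, {"dx": 0.0, "dy": 0.0, "dz": 0.4, "ax": 0.0, "ay": 0.0, "az": 0.0, "gripper": 0.0}, {"dx": 0.0, "dy": 0.0, "dz": 0.4, "ax": 0.0, "ay": 0.0, "az": 0.0, "gripper": 0.0}]
[{"dx": 0.0, "dy": 0.0, "dz": 0.4, "ax": 0.0, "ay": 0.0, "az": 0.0, "gripper": 0.0}, {"dx": 0.0, "dy": 0.0, "dz": 0.4, "ax": 0.0, "ay": 0.0, "az": 0.0, "gripper": 0.0}]
```

>>> {"method": "jog_arm", "body": {
  "commands": [
    {"dx": 0.04, "dy": 0.0, "dz": -0.47, "ax": 0.0, "ay": 0.0, "az": -0.43, "gripper": 1},
    {"dx": 0.05, "dy": 0.0, "dz": -0.48, "ax": 0.01, "ay": 0.0, "az": -0.44, "gripper": 0.0},
    {"dx": 0.01, "dy": 0.0, "dz": 0.0, "ax": 0.0, "ay": 0.0, "az": -0.91, "gripper": 0.0},
    {"dx": 0.01, "dy": 0.0, "dz": 0.0, "ax": 0.0, "ay": 0.0, "az": -0.9, "gripper": 0.0},
    {"dx": 0.0, "dy": 0.0, "dz": 0.0, "ax": 0.0, "ay": 0.0, "az": -0.91, "gripper": 0.0},
    {"dx": 0.01, "dy": 0.01, "dz": 0.0, "ax": 0.0, "ay": 0.0, "az": -0.91, "gripper": 0.0},
    {"dx": 0.01, "dy": 0.0, "dz": 0.0, "ax": 0.0, "ay": 0.0, "az": -0.9, "gripper": 0.0},
    {"dx": 0.0, "dy": 0.01, "dz": 0.0, "ax": 0.0, "ay": -0.01, "az": -0.91, "gripper": 0.0}
  ]
}}

```text
clock: 6.7
eef_pos: [542.4, 53.4, 214.4]
eef_rot: [2.936, 0.387, 2.755]
wrist_force: [0.1, -0.4, 0.2]
finger_gap: 66.9
finger_force: 0.0
```

```bash
python3 plan.py "0 -60 31 1.1 4" 0;  python3 - <<'E'
from cell import cams
import cv2
c=cams.camera("wrist");cv2.imwrite("pics/w1.png",c["image"][:,:,::-1]);print({k:v for k,v in c.items() if k!='image'})
E
```

```text
now tip [ -0.5 -59.7  94.4] phi 1.105 tilt 0.0 gap 66.9 ff 0.0 F [ 0.1 -0.4  0.2] t 6.7 j [ 0.01  0.06  1.86  0.07  0.79 -1.25]
[{"dx": 0.0, "dy": 0.0, "dz": 0.4, "ax": 0.0, "ay": 0.0, "az": 0.01, "gripper": 0.0}, {"dx": -0.01, "dy": 0.0, "dz": 0.39, "ax": 0.0, "ay": 0.0, "az": 0.0, "gripper": 0.0}, {"dx": 0.0, "dy": 0.0, "dz": 0.4, "ax": 0.0, "ay": 0.0, "az": 0.01, "gripper": 0.0}, {"dx": -0.01, "dy": 0.0, "dz": 0.39, "ax": 0.0, "ay": 0.0, "az": 0.01, "gripper": 0.0}]
{'fx': 360.94464251084696, 'fy': 360.94464251084696, 'cx': 322.03259134791, 'cy': 240.5468915789321, 'dist_coeffs': array([-0.04502368,  0.        ,  0.        ,  0.        ,  0.        ]), 'world_to_cam': array([[ 2.96697374e-01,  9.35854382e-01,  1.90124286e-01,
        -2.51872766e+02],
       [ 7.27231278e-01, -3.50455842e-01,  5.90182490e-01,
        -4.74724057e+02],
       [ 6.18955037e-01, -3.68412673e-02, -7.84561906e-01,
         1.81935041e+01],
       [ 0.00000000e+00,  0.00000000e+00,  0.00000000e+00,
         1.00000000e+00]])}
```

View pics/w1.png

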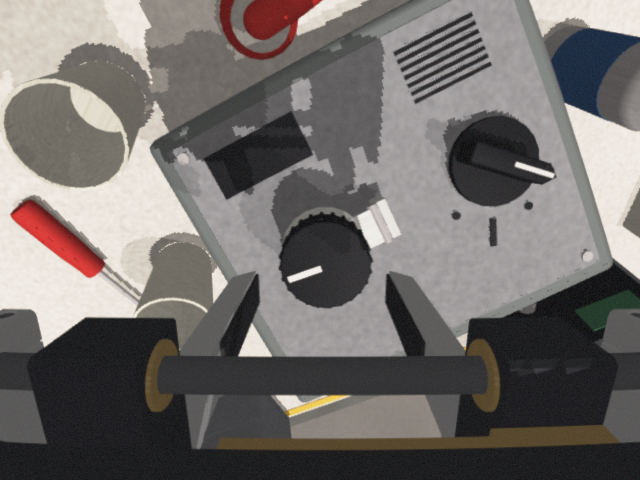

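The cap lies flat on the tube, at wrist (326,262), midway between the fingers. Selector disc is at about (494,160), pointer line (517,164)→(552,178), face screws (182,158) and (588,257). Checking these against my pose.

```bash
cat >> h.py <<'E'
CAM['wrist']=(360.94464,360.94464,322.03259,240.54689,-0.04502368,A([[2.96697374e-01,9.35854382e-01,1.90124286e-01,-251.872766],[7.27231278e-01,-3.50455842e-01,5.90182490e-01,-474.724057],[6.18955037e-01,-3.68412673e-02,-7.84561906e-01,18.1935041]]))
E
python3 - <<'E'
from h import *
p=np.load('pose.npy');o,M=p[:3],Rt(p[3])
for zb in(0,-4):
    P=A([[0,-60,61],[105.6,125.8,0],[-105.6,-125.8,0],[0,80,10]])+[0,0,zb]
    print(zb,proj('wrist',P@M.T+o).round(1).tolist())
uv=A([[326,264],[588,257],[182,158]]);L=A([[0,-60,61],[105.6,125.8,0],[-105.6,-125.8,0]])
r=least_squares(lambda q:(proj('wrist',(L+q)@M.T+o)-uv).ravel(),[0,0,0]);print(r.x,r.fun)
for q in([517,164],[552,178]):
    print(least_squares(lambda a:proj('wrist',M@(A([a[0],a[1],37])+r.x)+o)[0]-q,[0,80]).x)
E
```

```text
0 [[321.6, 269.3], [584.3, 257.0], [179.4, 160.1], [494.5, 163.7]]
-4 [[321.6, 267.3], [581.0, 255.6], [181.5, 160.0], [492.0, 163.4]]
[-0.6689815   3.17361795  0.18429398] [-0.29738581  2.30520359 -0.12900401 -2.30756182  0.46532822 -0.65449217]
[ 0.7695053  79.15500591]
[19.83632761 97.50340268]
```

>>> {"method": "jog_arm", "body": {
  "commands": [
    {"dx": 0.0, "dy": 0.0, "dz": 0.4, "ax": 0.0, "ay": 0.0, "az": 0.0, "gripper": 0.0},
    {"dx": 0, "dy": 0.0, "dz": 0.4, "ax": 0.0, "ay": 0.0, "az": 0.0, "gripper": 0.0},
    {"dx": 0.0, "dy": 0.0, "dz": 0.4, "ax": 0.0, "ay": 0.0, "az": 0.0, "gripper": 0.0}
  ]
}}

```text
clock: 7.12
eef_pos: [562.9, 55.8, 169.4]
eef_rot: [2.933, 0.385, 2.748]
wrist_force: [0.1, -0.4, -0.2]
finger_gap: 93.9
finger_force: 0.0
```

>>> {"method": "jog_arm", "body": {
  "commands": [
    {"dx": 0.02, "dy": 0.04, "dz": 0.2, "ax": 0.0, "ay": 0.0, "az": 0.0, "gripper": 0.0},
    {"dx": 0, "dy": 0.0, "dz": 0.2, "ax": 0.0, "ay": 0.0, "az": 0.0, "gripper": 0.0},
    {"dx": 0, "dy": 0, "dz": 0, "ax": 0, "ay": 0, "az": 0, "gripper": 1},
    {"dx": 0, "dy": 0, "dz": 0, "ax": 0, "ay": 0, "az": 0, "gripper": 1},
    {"dx": 0, "dy": 0, "dz": 0, "ax": 0, "ay": 0, "az": 0, "gripper": 1},
    {"dx": 0, "dy": 0, "dz": 0, "ax": 0, "ay": 0, "az": 0, "gripper": 1},
    {"dx": 0, "dy": 0, "dz": 0, "ax": 0, "ay": 0, "az": 0, "gripper": 1}
  ],
  "squeeze": 20
}}

```text
clock: 8.0
eef_pos: [569.3, 58.5, 156.9]
eef_rot: [2.933, 0.387, 2.75]
wrist_force: [0.2, 3.0, 1.6]
finger_gap: 58.1
finger_force: 20.0
```

```bash
cat >> plan.py <<'E'
print('F tool',(r0:=R.from_euler('xyz',st['eef_rot'])).inv().apply(st['wrist_force']).round(1),'M tool',r0.inv().apply(st['moment']).round(2))
E
python3 plan.py
```

```text
now tip [ -0.  -57.8  30.8] phi 1.1 tilt 0.001 gap 58.1 ff 20.0 F [0.2 3.  1.6] t 8.0 j [ 0.02  0.19  1.86  0.07  0.66 -1.25]
F tool [ 0.2  3.2 -1.2] M tool [-0.4   0.2  -0.04]
```

>>> {"method": "jog_arm", "body": {
  "commands": [
    {"dx": 0, "dy": 0, "dz": 0.01, "ax": 0, "ay": 0, "az": 0.9, "gripper": 1},
    {"dx": 0, "dy": 0, "dz": 0.01, "ax": 0, "ay": 0, "az": 0.9, "gripper": 1},
    {"dx": 0, "dy": 0, "dz": 0.01, "ax": 0, "ay": 0, "az": 0.9, "gripper": 1},
    {"dx": 0, "dy": 0, "dz": 0.01, "ax": 0, "ay": 0, "az": 0.9, "gripper": 1},
    {"dx": 0, "dy": 0, "dz": 0.01, "ax": 0, "ay": 0, "az": 0.9, "gripper": 1}
  ],
  "squeeze": 25
}}

```text
clock: 8.62
eef_pos: [570.3, 58.9, 155.1]
eef_rot: [2.723, 0.129, 1.973]
wrist_force: [1.5, 4.7, 1.8]
finger_gap: 57.7
finger_force: 25.0
```

```bash
python3 plan.py
```

```text
now tip [  0.1 -57.6  28.7] phi 0.31 tilt 0.001 gap 57.7 ff 25.0 F [1.5 4.7 1.8] t 8.62 j [ 0.02  0.2   1.86  0.07  0.65 -0.46]
F tool [ 3.5  3.8 -0.7] M tool [-0.45  0.79 -0.16]
```

>>> {"method": "jog_arm", "body": {
  "commands": [
    {"dx": 0, "dy": 0, "dz": 0.01, "ax": 0, "ay": 0, "az": 0.9, "gripper": 1},
    {"dx": 0, "dy": 0, "dz": 0.01, "ax": 0, "ay": 0, "az": 0.9, "gripper": 1},
    {"dx": 0, "dy": 0, "dz": 0.01, "ax": 0, "ay": 0, "az": 0.9, "gripper": 1},
    {"dx": 0, "dy": 0, "dz": 0.01, "ax": 0, "ay": 0, "az": 0.9, "gripper": 1},
    {"dx": 0, "dy": 0, "dz": 0.01, "ax": 0, "ay": 0, "az": 0.9, "gripper": 1},
    {"dx": 0, "dy": 0, "dz": 0.01, "ax": 0, "ay": 0, "az": 0.9, "gripper": 1}
  ]
}}

```text
clock: 9.38
eef_pos: [571.5, 59.0, 153.1]
eef_rot: [2.781, -0.254, 1.104]
wrist_force: [4.0, 3.4, 0.6]
finger_gap: 57.8
finger_force: 25.0
```

```bash
python3 plan.py
```

```text
now tip [  0.5 -57.6  26.4] phi -0.633 tilt 0.002 gap 57.8 ff 25.0 F [4.  3.4 0.6] t 9.38 j [0.02 0.2  1.86 0.07 0.65 0.49]
F tool [4.8 1.7 1.3] M tool [ 0.11  1.04 -0.22]
```

Turned 1.73 rad so far; continuing in small steps and watching the torque for the stop.

>>> {"method": "jog_arm", "body": {
  "commands": [
    {"dx": 0, "dy": 0, "dz": 0.01, "ax": 0, "ay": 0, "az": 0.8, "gripper": 1},
    {"dx": 0, "dy": 0, "dz": 0.01, "ax": 0, "ay": 0, "az": 0.7, "gripper": 1}
  ]
}}

```text
clock: 9.62
eef_pos: [571.9, 59.0, 152.5]
eef_rot: [2.856, -0.337, 0.846]
wrist_force: [3.1, 5.7, 1.4]
finger_gap: 57.4
finger_force: 25.0
```

```bash
python3 plan.py
```

```text
now tip [  0.6 -57.7  25.7] phi -0.894 tilt 0.002 gap 57.4 ff 25.0 F [3.1 5.7 1.4] t 9.62 j [0.02 0.2  1.85 0.07 0.65 0.75]
F tool [ 6.4 -1.6  0.4] M tool [ 0.36  0.95 -0.19]
```

>>> {"method": "jog_arm", "body": {
  "commands": [
    {"dx": 0, "dy": 0, "dz": 0.01, "ax": 0, "ay": 0, "az": 0.5, "gripper": 1},
    {"dx": 0, "dy": 0, "dz": 0, "ax": 0, "ay": 0, "az": 0.5, "gripper": 1}
  ]
}}

```text
clock: 9.88
eef_pos: [571.8, 58.9, 151.9]
eef_rot: [2.919, -0.379, 0.668]
wrist_force: [-3.0, -3.2, 1.5]
finger_gap: 57.8
finger_force: 25.0
```

```bash
python3 plan.py
```

```text
now tip [  0.1 -57.8  25.2] phi -1.066 tilt 0.001 gap 57.8 ff 25.0 F [-3.  -3.2  1.5] t 9.88 j [0.02 0.21 1.86 0.07 0.65 0.92]
F tool [-3.5  1.3 -2.8] M tool [-0.05 -0.85 -1.16]
```

>>> {"method": "jog_arm", "body": {
  "commands": [
    {"dx": 0, "dy": 0, "dz": 0, "ax": 0, "ay": 0, "az": 0.3, "gripper": 1},
    {"dx": 0, "dy": 0, "dz": 0, "ax": 0, "ay": 0, "az": 0, "gripper": 1}
  ]
}}

```text
clock: 10.12
eef_pos: [571.3, 58.3, 151.5]
eef_rot: [2.939, -0.388, 0.615]
wrist_force: [-4.5, -3.3, 2.7]
finger_gap: 57.8
finger_force: 25.0
```

```bash
python3 plan.py
```

```text
now tip [ -0.6 -58.3  25. ] phi -1.115 tilt 0.001 gap 57.8 ff 25.0 F [-4.5 -3.3  2.7] t 10.12 j [0.02 0.21 1.86 0.07 0.65 0.97]
F tool [-4.2  1.  -4.5] M tool [-0.12 -0.95 -0.89]
```

>>> {"method": "jog_arm", "body": {
  "commands": [
    {"dx": 0, "dy": 0, "dz": 0, "ax": 0, "ay": 0, "az": 0, "gripper": 0},
    {"dx": 0, "dy": 0, "dz": 0, "ax": 0, "ay": 0, "az": 0, "gripper": 0},
    {"dx": 0, "dy": 0, "dz": -0.5, "ax": 0, "ay": 0, "az": 0, "gripper": 0},
    {"dx": 0, "dy": 0, "dz": -1, "ax": 0, "ay": 0, "az": 0, "gripper": 0},
    {"dx": 0, "dy": 0, "dz": -0.5, "ax": 0, "ay": 0, "az": 0, "gripper": 0}
  ]
}}

```text
clock: 10.75
eef_pos: [537.7, 54.6, 225.7]
eef_rot: [2.939, -0.391, 0.614]
wrist_force: [0.8, -0.9, -1.4]
finger_gap: 93.9
finger_force: 0.0
```

```bash
python3 plan.py "1 82 100 -0.79 8; 1 82 12 -0.79 6" 0.4;  python3 - <<'E'
from cell import cams
import cv2
c=cams.camera("wrist");cv2.imwrite("pics/w2.png",c["image"][:,:,::-1]);print(repr(c['world_to_cam']))
E
```

```text
now tip [  0.2 -58.  106.6] phi -1.117 tilt 0.002 gap 93.9 ff 0.0 F [ 0.8 -0.9 -1.4] t 10.75 j [0.01 0.04 1.86 0.06 0.81 0.97]
[{"dx": 0.19, "dy": -0.39, "dz": 0.02, "ax": 0.0, "ay": 0.0, "az": -0.23, "gripper": 0.4}, {"dx": 0.21, "dy": -0.39, "dz": 0.02, "ax": 0.0, "ay": 0.0, "az": -0.24, "gripper": 0.4}, {"dx": 0.23, "dy": -0.37, "dz": 0.02, "ax": 0.0, "ay": 0.0, "az": -0.23, "gripper": 0.4}, {"dx": 0.24, "dy": -0.37, "dz": 0.02, "ax": 0.0, "ay": 0.0, "az": -0.24, "gripper": 0.4}, {"dx": 0.25, "dy": -0.35, "dz": 0.02, "ax": 0.0, "ay": 0.0, "az": -0.23, "gripper": 0.4}, {"dx": 0.27, "dy": -0.34, "dz": 0.02, "ax": 0.0, "ay": 0.0, "az": -0.23, "gripper": 0.4}, {"dx": 0.29, "dy": -0.34, "dz": 0.02, "ax": 0.01, "ay": -0.01, "az": -0.24, "gripper": 0.4}, {"dx": 0.29, "dy": -0.32, "dz": 0.02, "ax": 0.0, "ay": 0.0, "az": -0.23, "gripper": 0.4}, {"dx": 0.0, "dy": 0.0, "dz": 0.37, "ax": 0.0, "ay": 0.0, "az": 0.0, "gripper": 0.4}, {"dx": 0.0, "dy": 0.0, "dz": 0.36, "ax": 0.0, "ay": 0.0, "az": 0.0, "gripper": 0.4}]
[{"dx": 0.0, "dy": 0.0, "dz": 0.37, "ax": 0.0, "ay": 0.0, "az": 0.0, "gripper": 0.4}, {"dx": 0.0, "dy": 0.0, "dz": 0.37, "ax": 0.0, "ay": 0.0, "az": 0.0, "gripper": 0.4}, {"dx": 0.0, "dy": 0.0, "dz": 0.37, "ax": 0.0, "ay": 0.0, "az": 0.0, "gripper": 0.4}, {"dx": 0.01, "dy": 0.0, "dz": 0.36, "ax": 0.0, "ay": 0.0, "az": 0.0, "gripper": 0.4}]
F tool [-0.5  0.9  1.5] M tool [ 0.09 -0.29  0.  ]
array([[ 5.02306165e-01, -8.44460132e-01,  1.85945160e-01,
        -2.65493131e+02],
       [-8.35947287e-01, -5.29231898e-01, -1.45278114e-01,
         5.38136162e+02],
       [ 2.21089686e-01, -8.24662600e-02, -9.71760602e-01,
         2.88538816e+02],
       [ 0.00000000e+00,  0.00000000e+00,  0.00000000e+00,
         1.00000000e+00]])
```

View pics/w2.png

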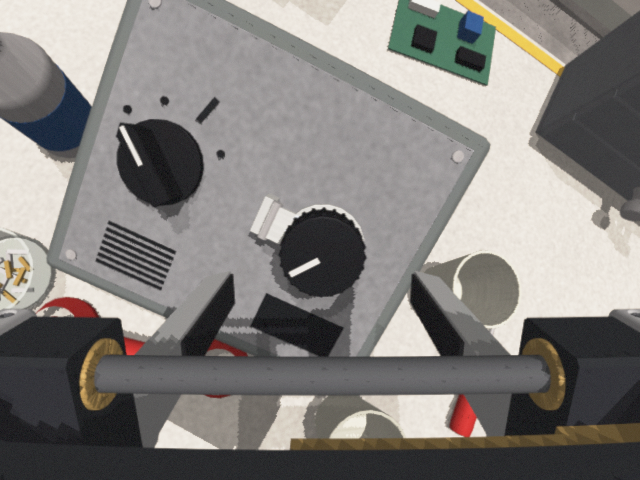

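The cap line now runs from (289,274) to (320,260), and the selector pointer from (121,126) to (140,165). Checking the cap's rotation and the pointer angle.

```bash
cat >> h.py <<'E'
CAM['w2']=CAM['wrist'][:5]+(A([[5.02306165e-01,-8.44460132e-01,1.85945160e-01,-265.493131],[-8.35947287e-01,-5.29231898e-01,-1.45278114e-01,538.136162],[2.21089686e-01,-8.24662600e-02,-9.71760602e-01,288.538816]]),)
E
python3 - <<'E'
from h import *
p=np.load('pose.npy');o,M=p[:3],Rt(p[3])
def inv(n,uv,z):return least_squares(lambda a:proj(n,M@A([a[0],a[1],z])+o)[0]-uv,[0,0]).x
def ang(n,u,v,z):
    a,b=inv(n,u,z),inv(n,v,z);d=a-b;print(n,a.round(1),b.round(1),np.arctan2(d[1],d[0]).round(3))
ang('wrist',[289,278],[322,267],58);ang('w2',[289,274],[320,260],53)
ang('w2',[121,126],[140,165],34)
print(inv('w2',[160,163],7),'knob;',inv('w2',[323,254],53),'cap')
for q in([154,3],[458,157],[70,255]):print(inv('w2',q,-3))
for q in([127,110],[165,101],[199,122],[217,98],[221,155]):print('mk',(inv('w2',q,-3)).round(1))
E
```

```text
wrist [ -3.2 -81.5] [ -0.3 -59.6] -1.699
w2 [-20.1 -42.3] [ -1.8 -56.9] 2.467
w2 [ 18.8 103.4] [-0.2 82.6] 0.829
[ 1.0518912  80.72796175] knob; [  2.85589525 -56.8922752 ] cap
[104.6372969 129.4955436]
[ 106.08227048 -124.80953979]
[-107.70188759  129.29544955]
mk [ 25.5 122. ]
mk [44.3 97.4]
mk [41.2 67.9]
mk [63.4 62. ]
mk [25.6 43. ]
```

Cap turned 2.12 rad and reached its stop. Now to the selector: axis at (0.5,82) in my frame, bar at 0.81 rad.

```bash
python3 plan.py "0.5 82 95 -0.76 6; 0.5 82 12 -0.76 4" 0.4
```

```text
now tip [  1.2 -58.  108.3] phi -1.116 tilt 0.004 gap 93.9 ff 0.0 F [0.1 0.1 3.5] t 10.8 j [0.01 0.04 1.86 0.06 0.81 0.97]
[{"dx": 0.25, "dy": -0.53, "dz": 0.06, "ax": 0.0, "ay": 0.0, "az": -0.34, "gripper": 0.4}, {"dx": 0.29, "dy": -0.5, "dz": 0.05, "ax": 0.01, "ay": -0.01, "az": -0.34, "gripper": 0.4}, {"dx": 0.31, "dy": -0.5, "dz": 0.06, "ax": 0.0, "ay": 0.0, "az": -0.34, "gripper": 0.4}, {"dx": 0.34, "dy": -0.47, "dz": 0.05, "ax": 0.0, "ay": 0.0, "az": -0.34, "gripper": 0.4}, {"dx": 0.37, "dy": -0.45, "dz": 0.06, "ax": 0.0, "ay": 0.0, "az": -0.34, "gripper": 0.4}, {"dx": 0.4, "dy": -0.43, "dz": 0.05, "ax": 0.01, "ay": -0.01, "az": -0.34, "gripper": 0.4}, {"dx": 0.0, "dy": 0.0, "dz": 0.52, "ax": 0.0, "ay": 0.0, "az": 0.0, "gripper": 0.4}, {"dx": 0.0, "dy": 0.0, "dz": 0.52, "ax": 0.0, "ay": 0.0, "az": 0.0, "gripper": 0.4}, {"dx": 0.0, "dy": 0.0, "dz": 0.52, "ax": 0.0, "ay": 0.0, "az": 0.0, "gripper": 0.4}, {"dx": 0.0, "dy": 0.01, "dz": 0.52, "ax": 0.0, "ay": 0.0, "az": 0.0, "gripper": 0.4}]
F tool [ 1.5  0.6 -3.1] M tool [ 0.03 -0.22 -0.  ]
```

>>> {"method": "jog_arm", "body": {
  "commands": [
    {"dx": 0.25, "dy": -0.53, "dz": 0.06, "ax": 0.0, "ay": 0.0, "az": -0.34, "gripper": 0.4},
    {"dx": 0.29, "dy": -0.5, "dz": 0.05, "ax": 0.01, "ay": -0.01, "az": -0.34, "gripper": 0.4},
    {"dx": 0.31, "dy": -0.5, "dz": 0.06, "ax": 0.0, "ay": 0.0, "az": -0.34, "gripper": 0.4},
    {"dx": 0.34, "dy": -0.47, "dz": 0.05, "ax": 0.0, "ay": 0.0, "az": -0.34, "gripper": 0.4},
    {"dx": 0.37, "dy": -0.45, "dz": 0.06, "ax": 0.0, "ay": 0.0, "az": -0.34, "gripper": 0.4},
    {"dx": 0.4, "dy": -0.43, "dz": 0.05, "ax": 0.01, "ay": -0.01, "az": -0.34, "gripper": 0.4},
    {"dx": 0.0, "dy": 0.0, "dz": 0.5, "ax": 0.0, "ay": 0.0, "az": 0.0, "gripper": 0.4}
  ]
}}

```text
clock: 11.68
eef_pos: [534.5, 197.0, 193.7]
eef_rot: [2.819, -0.294, 0.981]
wrist_force: [-0.4, 0.3, 0.5]
finger_gap: 56.6
finger_force: 0.0
```

```bash
python3 plan.py "0.5 82 12 -0.76 5" 0.4
```

```text
now tip [-0.8 83.8 71.7] phi -0.758 tilt 0.004 gap 56.6 ff 0.0 F [-0.4  0.3  0.5] t 11.68 j [ 0.33  0.15  1.81 -0.12  0.76  1.04]
[{"dx": 0.0, "dy": 0.01, "dz": 0.3, "ax": 0.0, "ay": 0.0, "az": 0.0, "gripper": 0.4}, {"dx": 0.0, "dy": 0.01, "dz": 0.3, "ax": -0.01, "ay": 0.0, "az": 0.0, "gripper": 0.4}, {"dx": 0.0, "dy": 0.02, "dz": 0.29, "ax": 0.0, "ay": 0.0, "az": 0.01, "gripper": 0.4}, {"dx": -0.01, "dy": 0.01, "dz": 0.3, "ax": -0.01, "ay": 0.01, "az": 0.0, "gripper": 0.4}, {"dx": 0.0, "dy": 0.01, "dz": 0.3, "ax": 0.0, "ay": 0.0, "az": 0.0, "gripper": 0.4}]
F tool [ 0.2 -0.4 -0.6] M tool [ 0.22 -0.23 -0.02]
```

Descend, then close gently on the bar.

>>> {"method": "jog_arm", "body": {
  "commands": [
    {"dx": 0.0, "dy": 0.01, "dz": 0.3, "ax": 0.0, "ay": 0.0, "az": 0.0, "gripper": 0.4},
    {"dx": 0.0, "dy": 0.01, "dz": 0.3, "ax": -0.01, "ay": 0.0, "az": 0.0, "gripper": 0.4},
    {"dx": 0.0, "dy": 0.02, "dz": 0.29, "ax": 0.0, "ay": 0.0, "az": 0.01, "gripper": 0.4},
    {"dx": -0.01, "dy": 0.01, "dz": 0.3, "ax": -0.01, "ay": 0.01, "az": 0.0, "gripper": 0.4},
    {"dx": 0.0, "dy": 0.01, "dz": 0.3, "ax": 0.0, "ay": 0.0, "az": 0.0, "gripper": 0.4},
    {"dx": 0, "dy": 0, "dz": 0, "ax": 0, "ay": 0, "az": 0, "gripper": 1},
    {"dx": 0, "dy": 0, "dz": 0, "ax": 0, "ay": 0, "az": 0, "gripper": 1},
    {"dx": 0, "dy": 0, "dz": 0, "ax": 0, "ay": 0, "az": 0, "gripper": 1},
    {"dx": 0, "dy": 0, "dz": 0, "ax": 0, "ay": 0, "az": 0, "gripper": 1}
  ],
  "squeeze": 15
}}

```text
clock: 12.8
eef_pos: [560.7, 196.5, 140.4]
eef_rot: [2.817, -0.295, 0.977]
wrist_force: [-0.2, 0.0, -0.6]
finger_gap: 19.7
finger_force: 0.0
```

```bash
python3 plan.py
```

```text
now tip [ 0.2 80.2 12.5] phi -0.762 tilt 0.001 gap 19.7 ff 0.0 F [-0.2  0.  -0.6] t 12.8 j [ 0.31  0.27  1.8  -0.14  0.64  1.04]
F tool [-0.3 -0.3  0.4] M tool [ 0.17 -0.23 -0.03]
```

>>> {"method": "jog_arm", "body": {
  "commands": [
    {"dx": 0.02, "dy": -0.02, "dz": 0, "ax": 0, "ay": 0, "az": 0, "gripper": 1},
    {"dx": 0, "dy": 0, "dz": 0, "ax": 0, "ay": 0, "az": 0, "gripper": 1}
  ]
}}

```text
clock: 13.05
eef_pos: [560.1, 197.4, 140.1]
eef_rot: [2.817, -0.294, 0.977]
wrist_force: [-5.5, -3.0, 3.5]
finger_gap: 15.1
finger_force: 15.0
```

```bash
python3 plan.py
```

```text
now tip [-0.4 81.1 12.4] phi -0.762 tilt 0.003 gap 15.1 ff 15.0 F [-5.5 -3.   3.5] t 13.05 j [ 0.31  0.27  1.8  -0.14  0.65  1.05]
F tool [-4.3 -1.2 -5.6] M tool [ 0.31 -1.13 -0.15]
```

>>> {"method": "jog_arm", "body": {
  "commands": [
    {"dx": 0, "dy": 0, "dz": 0, "ax": 0, "ay": 0, "az": 0.8, "gripper": 1},
    {"dx": 0, "dy": 0, "dz": 0, "ax": 0, "ay": 0, "az": 0.8, "gripper": 1},
    {"dx": 0, "dy": 0, "dz": 0, "ax": 0, "ay": 0, "az": 0.8, "gripper": 1},
    {"dx": 0, "dy": 0, "dz": 0, "ax": 0, "ay": 0, "az": 0.8, "gripper": 1}
  ],
  "squeeze": 20
}}

```text
clock: 13.55
eef_pos: [559.7, 197.9, 139.9]
eef_rot: [3.029, -0.419, 0.389]
wrist_force: [-9.9, 3.1, 2.1]
finger_gap: 14.9
finger_force: 19.9
```

```bash
python3 plan.py
```

```text
now tip [-0.7 81.7 12.4] phi -1.325 tilt 0.003 gap 14.9 ff 19.9 F [-9.9  3.1  2.1] t 13.55 j [ 0.31  0.27  1.8  -0.14  0.65  1.61]
F tool [-6.4 -6.  -5.9] M tool [ 1.08 -1.4  -0.14]
```

>>> {"method": "jog_arm", "body": {
  "commands": [
    {"dx": 0, "dy": 0, "dz": 0, "ax": 0, "ay": 0, "az": 0.8, "gripper": 1},
    {"dx": 0, "dy": 0, "dz": 0, "ax": 0, "ay": 0, "az": 0.8, "gripper": 1},
    {"dx": 0, "dy": 0, "dz": 0, "ax": 0, "ay": 0, "az": 0.8, "gripper": 1},
    {"dx": 0, "dy": 0, "dz": 0, "ax": 0, "ay": 0, "az": 0.85, "gripper": 1},
    {"dx": 0, "dy": 0, "dz": 0, "ax": 0, "ay": 0, "az": 0, "gripper": 1}
  ]
}}

```text
clock: 14.18
eef_pos: [559.7, 198.6, 140.0]
eef_rot: [-2.996, -0.41, -0.23]
wrist_force: [-9.1, 6.8, 3.1]
finger_gap: 15.0
finger_force: 20.0
```

```bash
python3 plan.py
```

```text
now tip [-0.7 82.4 12.4] phi -1.89 tilt 0.003 gap 15.0 ff 20.0 F [-9.1  6.8  3.1] t 14.18 j [ 0.32  0.27  1.8  -0.13  0.64  2.18]
F tool [-8.3 -5.5 -6.3] M tool [ 1.23 -1.86 -0.  ]
```

>>> {"method": "jog_arm", "body": {
  "commands": [
    {"dx": 0, "dy": 0, "dz": 0, "ax": 0, "ay": 0, "az": 0, "gripper": 0.5},
    {"dx": 0, "dy": 0, "dz": 0, "ax": 0, "ay": 0, "az": 0, "gripper": 0.5},
    {"dx": 0, "dy": 0, "dz": 0, "ax": 0, "ay": 0, "az": 0, "gripper": 0.5},
    {"dx": 0, "dy": 0, "dz": -0.5, "ax": 0, "ay": 0, "az": 0, "gripper": 0.5},
    {"dx": 0, "dy": 0, "dz": -0.8, "ax": 0, "ay": 0, "az": 0, "gripper": 0.5},
    {"dx": 0, "dy": 0, "dz": -0.8, "ax": 0, "ay": 0, "az": 0, "gripper": 0.5},
    {"dx": 0, "dy": 0, "dz": -0.8, "ax": 0, "ay": 0, "az": 0, "gripper": 0.5},
    {"dx": 0, "dy": 0, "dz": 0, "ax": 0, "ay": 0, "az": 0, "gripper": 0.5}
  ]
}}

```text
clock: 15.18
eef_pos: [512.3, 192.0, 247.5]
eef_rot: [-2.996, -0.416, -0.228]
wrist_force: [1.4, 0.6, -0.1]
finger_gap: 47.3
finger_force: 0.0
```

```bash
python3 plan.py; python3 - <<'E'
from cell import cams
import cv2
c=cams.camera("wrist");cv2.imwrite("pics/w3.png",c["image"][:,:,::-1]);print(repr(c['world_to_cam']))
E
```

```text
now tip [  1.4  81.5 130.1] phi -1.888 tilt 0.003 gap 47.3 ff 0.0 F [ 1.4  0.6 -0.1] t 15.18 j [ 0.34  0.04  1.8  -0.12  0.87  2.16]
F tool [ 1.1 -0.8  0.7] M tool [-0.06 -0.35  0.07]
array([[-1.66326835e-01, -9.77019286e-01, -1.33299280e-01,
         3.05993162e+02],
       [-9.67925660e-01,  1.87581358e-01, -1.67132133e-01,
         5.27847877e+02],
       [ 1.88295777e-01,  1.01225235e-01, -9.76881852e-01,
         3.09421679e+02],
       [ 0.00000000e+00,  0.00000000e+00,  0.00000000e+00,
         1.00000000e+00]])
```

View pics/w3.png

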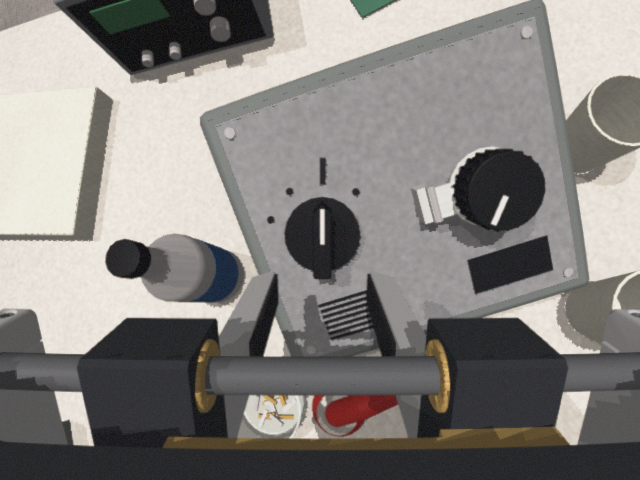

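The pointer line (322,208–244) is aligned with the long mark at (322,158–184). The cap sits flat and screwed down, and the bottle, cups, pot and handset are undisturbed. The arm is clear, so I'm handing in.

```bash
python3 -c "
from cell import job
print(job.sign_off())"
```

```text
the job is handed in; nothing more can be done
None
```

The flap is shut, the cap is screwed clockwise to its stop, the selector pointer stands at the long mark (third position), the other things I could see were where they had been, and the job is handed in at about 15 s.

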